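# Close the screw canister

## Robot

A 7-joint arm with a two-finger parallel gripper is mounted at the origin on the work surface; the furniture and walls round the work are solid. World frame = base frame: x ahead of the robot, y to its left, z up, the work surface at z = 0. Lengths are in m, angles in rad, forces in N, time in s.
With the tool pointing down it reaches from about 0.4 to 0.85 m from the base axis. Payload 4.4 kg.
Tool frame: the origin (TCP) lies at the very end of the fingers, on their centre line; the grasp point (between the pads) lies 19 mm behind it (arm.tcp_to_grasp is the distance from the TCP to the grasp point, in m); z points along the fingers, y is the line along which they close (so a half turn about z gives the same grasp; the last joint's range is limited). The gripper opens to 94 mm and grips with 3 to 60 N. Pads are 16 mm wide; open, the fingers measure 119 mm over their backs; the gripper's body (75 mm by 177 mm) begins 78 mm behind the grasp point.
Start: joints at [-1.188, 0.628, 0.038, 1.517, -0.027, 0.996, -0.02], TCP at [0.282, 0.586, 0.205] pointing down, gripper open.
Joint ranges: [-3.06, 3.06], [-0.37, 2.12], [-1.25, 1.32], [0.18, 2.47], [-1.1, 4.24], [0.23, 1.98], [-2.94, 2.94]. Speed limits (rad/s): [2.57, 2.57, 3.14, 3.14, 3.14, 3.14, 3.14].

## Interface

Orientations are given as a unit quaternion [w, x, y, z].
In Python, from plant import arm gives the robot as it stands. The module is installed in compiled form; this text tells all that it offers. Calls block until the motion is done:
- arm.goto(position, orientation): joint-space move of the TCP to a pose.
- arm.line_to(position, max_speed=0.15, frame=None): straight line of the TCP; frame=None keeps the orientation; max_speed is the mean speed in m/s.
- arm.movej(angles): joint-space move.
- arm.gripper_open() and arm.gripper_close(): open the fingers fully, or close them until they stop; the grip force is fixed at half the most.
- arm.dwell(seconds).
- arm.ik(position, orientation): joint angles nearest the present ones, or None.
- arm.observe(): the state.
- arm.grab_frame(name): name is "scene" or "top"; returns a dict with "color" (384x512x3 uint8, red, green, blue), "z_map" (384x512 float32, m along the optical axis (not along the pixel's ray), 0 where there is no reading), "vertical_fov" (degrees; the focal length in pixels is half the picture's height over the tangent of half this angle, whatever the lens; pixels are square), "cx", "cy" (the principal point, pixels), "D" ([k1, k2, p1, p2, k3] as OpenCV has them; the pictures are not rectified), "position" and "orientation" of the camera in the world. Camera axes: x right, y up, looking along -z (the intrinsics and any distortion apply to the point x, -y, -z); pixel columns grow to the right and rows downward; lengths in m; the calibration is good to about 2 mm. A picture is of the moment at which its call begins.
A pose or a line that the arm cannot do raises arm.MotionError and nothing moves.
- arm.job_done(): hands the job in; it is judged then, once.
The state is a dict: "time_s": time; "joint_pos": joint angles; "dq": joint speeds; "tau": joint torques, N m; "ee_pos": TCP position; "tcp_rot": TCP orientation; "force": force on the tool from outside, world axes, zero at the start; "torque": the same for the moment, N m; "grip_width": finger opening in m; "finger_force": force on a finger pad.
Only numpy, scipy, OpenCV 4.12 (cv2) and the standard library are available. Lean on these libraries where they do the work, as an engineer would, in place of code of your own. Each camera call takes 0.05 s, during which the arm holds its last target. There are 200 camera calls.

## Task

Close the open canister: set the loose cap on its neck, turn it backwards (anticlockwise from above) until it drops into the thread, then screw it down clockwise, regrasping as needed, until it is fully home, and let go. Leave the glue bottle and the roll of tape where they stand.

Things in the scene. Friction and masses are not known exactly. Their poses are not given: they have to be found in the camera images.
- cap: loose black ribbed round cap, 50 mm in diameter, 42 mm high, about 80 g, mouth down on the bench. Origin: centre of its underside (the mouth); z up. Its upper 18 mm are solid: grip it there by the sides. Mouth 45 mm wide, 24 mm deep; three inward lugs, 120 degrees apart, 4 mm thick, centred 4 mm above the mouth's edge, reach in to 16.6 mm from the axis.
- canister: open aluminium canister, 85 mm in diameter, in a 130 x 130 x 18 mm plywood holder screwed to the bench (fixed). Origin: centre of the holder's underside; z up. The shoulder, 60 mm wide, is 108 mm above the bench. On it, coaxial, stands the neck: a tube 31 mm in diameter, 25.5 mm high, its top 3 mm coned, with a right-hand three-start thread 42 mm in diameter below a level collar.
- collar (a point): centre of the collar's top face, on the neck's axis, 17.9 mm above the shoulder. The collar (42 mm) has three gaps 23 degrees wide, 120 degrees apart, at an angle that differs every time, is unrelated to any yaw given here and must be felt. A stop nib 2.6 mm high, 10 degrees wide, stands on it at each gap's anticlockwise side (seen from above): clockwise, lugs lying on the collar run against it.
- entry (a point): on the axis: the cap's origin when its lugs have dropped through the gaps, 6.8 mm above seat. Lying on the collar the cap is 14.4 mm above seat (17 on the nibs). Turned anticlockwise, at most 130 degrees, it reaches the gaps and drops 7.6 mm if let or pressed down; the nibs then stop it turning further. From here about 115 degrees clockwise, sinking 4 mm a radian with 1.2 mm play, bring it home and tight.
- seat (a point): the point on the neck's axis, 109.5 mm above the bench, where the cap's origin lies when the cap is fully home: the neck's rim then meets the inside of the cap. z up.
- glue_bottle: white glue bottle with a blue pointed nozzle, 49 x 67 mm and 209 mm tall, standing loose behind the canister; a bystander. Origin: centre of its underside.
- tape_1: roll of pale masking tape, 100 mm across and 25 mm high, lying loose; a bystander. Origin: centre of its underside.
Mind the look-alikes: they are no part of the job. Leave any blue or turquoise look-alike of the cap alone. Several things look just like the canister: the one meant starts farthest to the robot's left.

How it is judged:
On the way:
1. the cap has dropped through the gaps of the collar: upright on the neck's axis (within 3 mm), 4.5 to 8.5 mm above fully home (z of cap in the frame of seat between 0.0045 and 0.0085 m and horizontal distance between cap and seat below 0.003 m and angle between cap's own z axis and vertical below 0.07 rad), for 0.1 s.
At the end, for the whole second after the job is handed in: The cap is screwed home on the canister: its origin within 1.2 mm of the seat's height and 3 mm of its axis, upright within 0.07 rad, released and at rest (z of cap in the frame of seat between -0.002 and 0.0012 m and horizontal distance between cap and seat below 0.003 m and angle between cap's own z axis and vertical below 0.07 rad and linear speed of cap below 0.01 m/s and angular speed of cap below 0.1 rad/s); the robot touches nothing.
It fails at once if the glue bottle is moved by more than 3 cm or tipped (distance of glue_bottle from where it was at the start of the episode above 0.03 m or angle between glue_bottle's own z axis and vertical above 0.3 rad).
It fails at once if the roll of tape is moved by more than 3 cm (distance of tape_1 from where it was at the start of the episode above 0.03 m).
It also fails if it takes over 58 s, if anything falls off the work surface, if the arm or the gripper's body presses on something with over 40 N, if the wrist force passes 120 N, or if a joint passes its speed limit or range.

## Working session

There is one attempt and no reset: what is moved stays moved. The work goes in short steps, each a Python script; the robot and the scene stay as the last script left them, time stands still between calls to the robot, and variables do not carry over. Pictures are saved under pics/ and viewed, at most 10 in all, crops included, and the job is handed in when it is done.

```bash
mkdir -p pics; cat > h.py <<'E'
import numpy as np, cv2
from scipy.spatial.transform import Rotation as R
from plant import arm
def q2R(q): return R.from_quat([q[1],q[2],q[3],q[0]])
def K(f):
    fl=f["color"].shape[0]/2/np.tan(np.radians(f["vertical_fov"])/2)
    return np.array([[fl,0,f["cx"]],[0,fl,f["cy"]],[0,0,1.]])
def rays(f,px):
    u=cv2.undistortPoints(np.array(px,float).reshape(-1,1,2),K(f),np.array(f["D"],float)).reshape(-1,2)
    d=np.c_[u[:,0],-u[:,1],-np.ones(len(u))]
    return d, q2R(f["orientation"])
def on_plane(f,px,z):
    d,r=rays(f,px); w=r.apply(d); p=np.array(f["position"])
    return p+w*((z-p[2])/w[:,2])[:,None]
def cloud(f):
    h,w=f["z_map"].shape; v,u=np.mgrid[:h,:w]
    d,r=rays(f,np.c_[u.ravel(),v.ravel()])
    return (r.apply(d*f["z_map"].reshape(-1,1))+np.array(f["position"])).reshape(h,w,3)
def save(n,img): cv2.imwrite("pics/"+n+".png",cv2.cvtColor(img,cv2.COLOR_RGB2BGR))
def down(yaw): # tool z down; yaw about world z of tool x
    q=(R.from_euler('z',yaw)*R.from_euler('x',np.pi)).as_quat(); return [q[3],q[0],q[1],q[2]]
E
python3 - <<'E'
from h import *
import pickle
s=arm.observe(); print(s)
fs={n:arm.grab_frame(n) for n in("scene","top")}
pickle.dump(fs,open("f.pkl","wb"))
for n,f in fs.items():
    save(n,f["color"]); print(n,f["position"],f["orientation"],f["vertical_fov"],f["cx"],f["cy"],f["D"])
E
```

```text
{'time_s': 0.0, 'joint_pos': array([-1.18778712,  0.62933016,  0.03844456,  1.51836278, -0.02697908,
        0.99631358, -0.02000178]), 'dq': array([ 0.00023068, -0.00080917, -0.00117623, -0.00192042, -0.00060987,
        0.00077423, -0.00123397]), 'tau': array([ 3.39222388e-04, -5.49736083e+01,  1.14365995e+00, -1.86633325e+01,
       -5.22272824e-02,  2.36782548e-02,  1.64143175e-04]), 'ee_pos': array([0.28171933, 0.58502759, 0.20456622]), 'tcp_rot': array([-1.89766163e-04,  2.22522119e-01,  9.74927181e-01, -9.28697490e-04]), 'force': array([-0.33232691,  0.65280948, -0.1359887 ]), 'torque': array([-0.05739018, -0.00983625,  0.00404544]), 'finger_force': 0.0, 'grip_width': 0.09418013563113646}
scene [ 0.00354204 -0.86254796  0.72376058] [ 0.85657728  0.43051724 -0.13608269 -0.24982346] 49.652271140436724 254.01534195215646 185.89831507458868 [-0.05400173  0.          0.          0.          0.        ]
top [ 0.45300283 -0.13873343  0.97917187] [-0.69817863 -0.02039384  0.02021729  0.71534744] 55.35280738489577 260.93128169842174 188.41023529505253 [-0.05424541  0.          0.          0.          0.        ]
```

View pics/scene.png

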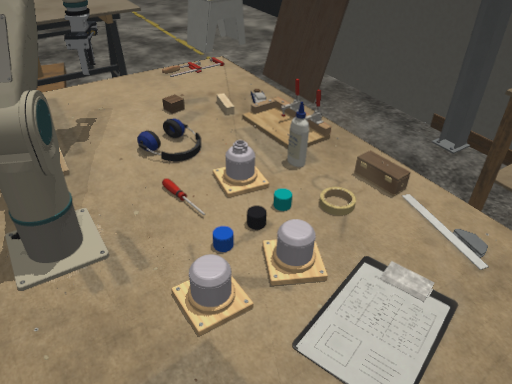

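View pics/top.png

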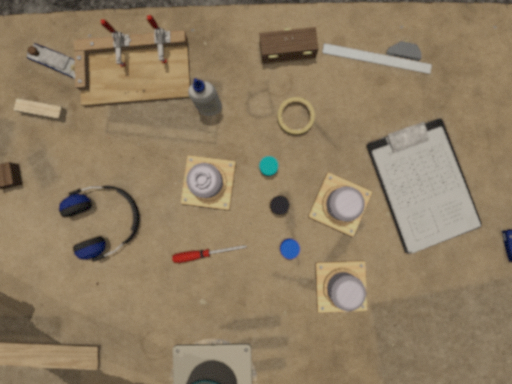

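The top view shows one black cap candidate at (279,205). Its look-alikes are blue (290,249) and turquoise (269,166). The canister candidates are (205,181), which has an open neck and is farthest left, plus (346,204) and (347,292). I choose the black cap and the canister at (205,181). The glue bottle is at (207,100) and the tape at (296,115).

```bash
python3 - <<'E'
from h import *
import pickle
fs=pickle.load(open("f.pkl","rb"))
for n,f in fs.items():
    c=cloud(f); hsv=cv2.cvtColor(f["color"],cv2.COLOR_RGB2HSV)
    # cap
    g=on_plane(f,[(279,205)] if n=="top" else [(257,213)],.042)[0]; print(n,"cap rough",g)
    m=(hsv[...,2]<70)&(np.hypot(c[...,0]-g[0],c[...,1]-g[1])<.05)
    t=m&(abs(c[...,2]-.042)<.006)
    v,u=np.nonzero(t); P=on_plane(f,np.c_[u,v],.042)
    (x,y),r=cv2.minEnclosingCircle(P[:,:2].astype(np.float32)); print(" cap top",len(u),P.mean(0),(x,y),r,"z med",np.median(c[t][:,2]))
    # canister
    g=on_plane(f,[(205,181)] if n=="top" else [(240,147)],.133)[0]
    d=np.hypot(c[...,0]-g[0],c[...,1]-g[1])
    for lo,hi,zz in((.129,.14,.1335),(.118,.129,.1259),(.100,.114,.108)):
        t=(c[...,2]>lo)&(c[...,2]<hi)&(d<.06); 
        if t.sum()<5: continue
        v,u=np.nonzero(t);P=on_plane(f,np.c_[u,v],zz)
        (x,y),r=cv2.minEnclosingCircle(P[:,:2].astype(np.float32)); print(" lvl",zz,t.sum(),P.mean(0)[:2],(x,y),r,"zmed",np.median(c[t][:,2]))
    b=(c[...,2]>.15)&(c[...,2]<.3)&(c[...,0]>.5)&(c[...,0]<.95)&(abs(c[...,1])<.25); print(" bottle",b.sum(),np.median(c[b],0) if b.sum() else 0)
f=fs["top"]["color"];a=cv2.resize(f[145:215,165:300],None,fx=5.5,fy=5.5,interpolation=cv2.INTER_CUBIC)
save("topcrop",a)
s=fs["scene"]["color"];save("scenecrop",cv2.resize(s[130:240,200:310],None,fx=5.4,fy=5.4,interpolation=cv2.INTER_CUBIC))
E
```

```text
scene cap rough [ 0.46241258 -0.19356132  0.042     ]
 cap top 200 [ 0.46269672 -0.19101266  0.042     ] (0.46258455514907837, -0.19075489044189453) 0.02649829536676407 z med 0.042630517356318676
 lvl 0.1335 47 [ 0.52842634 -0.00420604] (0.5292699933052063, -0.0028727808967232704) 0.019352037459611893 zmed 0.13260187404208212
 lvl 0.1259 85 [ 0.52629038 -0.0079009 ] (0.5254784226417542, -0.007487789262086153) 0.027626557275652885 zmed 0.12512432876617752
 lvl 0.108 238 [ 0.52069946 -0.0165354 ] (0.5243868827819824, -0.012617101892828941) 0.04217316955327988 zmed 0.1074829158053357
 bottle 204 [ 0.73478197 -0.00837061  0.16609677]
top cap rough [ 0.46327233 -0.18433102  0.042     ]
 cap top 262 [ 0.46323022 -0.18515217  0.042     ] (0.4634363651275635, -0.1847432255744934) 0.02410978078842163 z med 0.04254273037823664
 lvl 0.1335 62 [0.5280242  0.00103142] (0.5274354815483093, 0.002965090097859502) 0.019189106300473213 zmed 0.13290895213250187
 lvl 0.1259 109 [ 5.28339686e-01 -1.55065116e-04] (0.5287244915962219, 9.678860078565776e-05) 0.021053805947303772 zmed 0.1256419557431423
 lvl 0.108 554 [ 0.526936   -0.00113256] (0.5266927480697632, -0.001175058539956808) 0.03955886885523796 zmed 0.1071719684268374
 bottle 324 [ 0.73510484 -0.00116083  0.16596512]
```

View pics/topcrop.png

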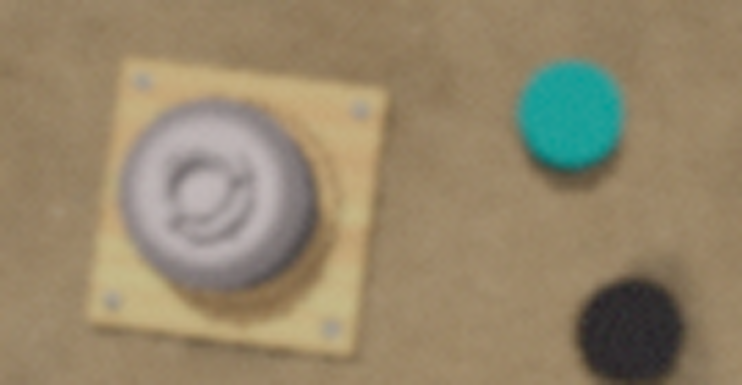

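View pics/scenecrop.png

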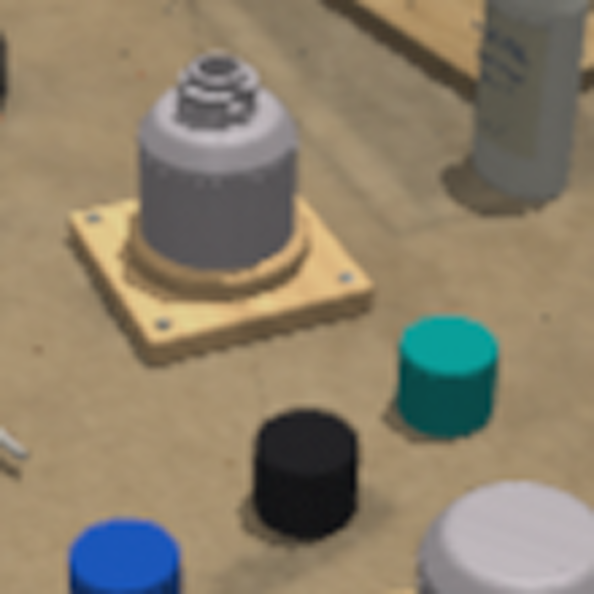

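The top crop confirms the black cap at lower right, apart from the turquoise one, and the canister at left with an open, threaded neck. The scene crop agrees. The cap-to-neck offset comes out the same in both views, about (0.065, 0.1865).

I'll check the yaw range, then go above the cap and pinch it at two yaws so it is centred in the tool.

```bash
python3 - <<'E'
from h import *
s=arm.observe(); 
print("yaw now", (q2R(s["tcp_rot"])*R.from_euler('x',np.pi).inv()).as_euler('zyx'))
for p in([.463,-.187,.03],[.528,0,.14]):
  for y in range(-180,181,30):
    j=arm.ik(p,down(np.radians(y))); print(p,y,None if j is None else np.round(j,2))
E
```

```text
yaw now [ 2.69271563e+00  6.75427709e-04 -1.52557609e-03]
[0.463, -0.187, 0.03] -180 [ 0.44  0.71 -0.16  2.07  0.28  0.39  1.62]
[0.463, -0.187, 0.03] -150 [ 0.56  0.73 -0.35  2.07  0.56  0.44  1.87]
[0.463, -0.187, 0.03] -120 [ 0.72  0.77 -0.59  2.06  0.83  0.56  2.14]
[0.463, -0.187, 0.03] -90 [ 0.67  0.76 -0.52  2.06  0.76  0.52  2.73]
[0.463, -0.187, 0.03] -60 [-0.15  0.86  0.77  2.08 -1.05  0.65 -1.26]
[0.463, -0.187, 0.03] -30 [-0.15  0.86  0.77  2.08 -1.05  0.65 -0.73]
[0.463, -0.187, 0.03] 0 [ 0.1   0.74  0.35  2.08 -0.59  0.42 -0.66]
[0.463, -0.187, 0.03] 30 [ 0.15  0.72  0.26  2.08 -0.46  0.4  -0.26]
[0.463, -0.187, 0.03] 60 [ 0.2   0.71  0.19  2.08 -0.33  0.38  0.13]
[0.463, -0.187, 0.03] 90 [ 0.26  0.71  0.1   2.07 -0.19  0.37  0.51]
[0.463, -0.187, 0.03] 120 [ 0.32  0.7   0.02  2.07 -0.03  0.37  0.88]
[0.463, -0.187, 0.03] 150 [ 0.37  0.7  -0.07  2.07  0.12  0.37  1.25]
[0.463, -0.187, 0.03] 180 [ 0.44  0.71 -0.16  2.07  0.28  0.39  1.62]
[0.528, 0, 0.14] -180 [-0.02  0.54 -0.04  1.92  0.04  0.67  1.48]
[0.528, 0, 0.14] -150 [ 0.07  0.55 -0.18  1.92  0.15  0.68  1.89]
[0.528, 0, 0.14] -120 [ 0.16  0.56 -0.32  1.92  0.26  0.7   2.31]
[0.528, 0, 0.14] -90 [ 0.26  0.58 -0.47  1.92  0.38  0.73  2.71]
[0.528, 0, 0.14] -60 [-0.71  0.85  1.14  1.94 -0.93  1.01 -1.73]
[0.528, 0, 0.14] -30 [-0.71  0.85  1.14  1.94 -0.93  1.01 -1.21]
[0.528, 0, 0.14] 0 [-0.5   0.64  0.7   1.94 -0.59  0.77 -1.04]
[0.528, 0, 0.14] 30 [-0.44  0.61  0.59  1.94 -0.5   0.74 -0.6 ]
[0.528, 0, 0.14] 60 [-0.36  0.59  0.47  1.93 -0.39  0.71 -0.18]
[0.528, 0, 0.14] 90 [-0.29  0.57  0.35  1.93 -0.29  0.69  0.24]
[0.528, 0, 0.14] 120 [-0.2   0.55  0.22  1.93 -0.18  0.68  0.65]
[0.528, 0, 0.14] 150 [-0.11  0.55  0.09  1.93 -0.07  0.67  1.07]
[0.528, 0, 0.14] 180 [-0.02  0.54 -0.04  1.92  0.04  0.67  1.48]
```

```bash
cat >> h.py <<'E'
def st(t=""):
    s=arm.observe(); y=(q2R(s["tcp_rot"])*R.from_euler('x',np.pi).inv()).as_euler('zyx')[0]
    print(t,"t%.2f"%s["time_s"],"p",np.round(s["ee_pos"],4),"yaw %.1f"%np.degrees(y),"F",np.round(s["force"],1),"T",np.round(s["torque"],2),"w %.4f ff %.1f"%(s["grip_width"],s["finger_force"]),"j7 %.2f"%s["joint_pos"][6]); return s
E
python3 - <<'E'
from h import *
r=np.radians
s=arm.observe(); p=s["ee_pos"]
arm.line_to([p[0],p[1],.3],.3); st("up")
c=[.463,-.186]
arm.goto([*c,.25],down(r(120))); st("above")
arm.goto([*c,.10],down(r(120)))
arm.line_to([*c,.016],.1); st("low")
arm.gripper_close(); st("pinch1")
arm.gripper_open()
arm.goto([*c,.016],down(r(30))); st("turned")
arm.gripper_close(); st("pinch2")
E
```

```text
up t0.57 p [0.2819 0.5853 0.3009] yaw 154.3 F [ 0.1 -0.9 -0.4] T [-0.02  0.01  0.03] w 0.0938 ff 0.0 j7 -0.02
above t3.36 p [ 0.4635 -0.1852  0.2499] yaw 120.1 F [ 0.6 -0.5  0.6] T [-0.07 -0.01  0.  ] w 0.0942 ff 0.0 j7 1.29
low t5.00 p [ 0.4634 -0.1863  0.0165] yaw 120.0 F [-0.1 -0.3 -0.7] T [-0.03  0.02 -0.04] w 0.0942 ff 0.0 j7 1.62
pinch1 t5.78 p [ 0.4631 -0.186   0.016 ] yaw 120.0 F [ 1.  -0.1  0.9] T [-0.03 -0.07 -0.02] w 0.0493 ff 30.0 j7 1.62
turned t7.89 p [ 0.463  -0.1859  0.016 ] yaw 30.1 F [ 0.5 -0.4  0.5] T [-0.01  0.14 -0.04] w 0.0942 ff 0.0 j7 0.21
pinch2 t8.66 p [ 0.463  -0.1861  0.016 ] yaw 30.0 F [-0.6 -0.7 -0.4] T [-0.06  0.07  0.02] w 0.0489 ff 30.0 j7 0.21
```

```bash
python3 - <<'E'
from h import *
r=np.radians
arm.line_to([.463,-.186,.20],.25)
arm.goto([.528,.0003,.175],down(r(30))); st("above"); 
f=arm.grab_frame("scene"); t=arm.grab_frame("top")
import pickle; pickle.dump((f,t),open("f2.pkl","wb"))
save("s2",cv2.resize(f["color"][90:200,180:300],None,fx=5,fy=5,interpolation=cv2.INTER_CUBIC))
# black cap silhouette vs neck silhouette
old=pickle.load(open("f.pkl","rb"))["scene"]
c=cloud(old); d=np.hypot(c[...,0]-.528,c[...,1])
nk=(c[...,2]>.111)&(d<.045)&(c[...,2]<.15); v,u=np.nonzero(nk); print("neck px",u.min(),u.max(),v.min(),v.max(),u.mean())
hsv=cv2.cvtColor(f["color"],cv2.COLOR_RGB2HSV); k=hsv[...,2]<60; k[:, :215]=0;k[:,270:]=0;k[:100]=0;k[150:]=0
for vv in range(100,150,3):
    uu=np.nonzero(k[vv])[0]; print(vv,(uu.min(),uu.max(),len(uu)) if len(uu) else None)
E
```

```text
above t10.36 p [ 0.5274 -0.0018  0.1747] yaw 29.9 F [-0.4 -0.5 -0.8] T [-0.04  0.08 -0.01] w 0.0490 ff 30.0 j7 -0.42
neck px 230 250 139 154 240.04268292682926
100 (np.int64(243), np.int64(258), 14)
103 None
106 (np.int64(230), np.int64(232), 3)
109 (np.int64(230), np.int64(232), 3)
112 (np.int64(230), np.int64(232), 3)
115 (np.int64(230), np.int64(232), 3)
118 (np.int64(230), np.int64(245), 12)
121 (np.int64(230), np.int64(246), 17)
124 (np.int64(230), np.int64(246), 17)
127 (np.int64(230), np.int64(246), 17)
130 (np.int64(231), np.int64(246), 16)
133 (np.int64(231), np.int64(248), 18)
136 (np.int64(232), np.int64(247), 16)
139 None
142 None
145 None
148 None
```

View pics/s2.png

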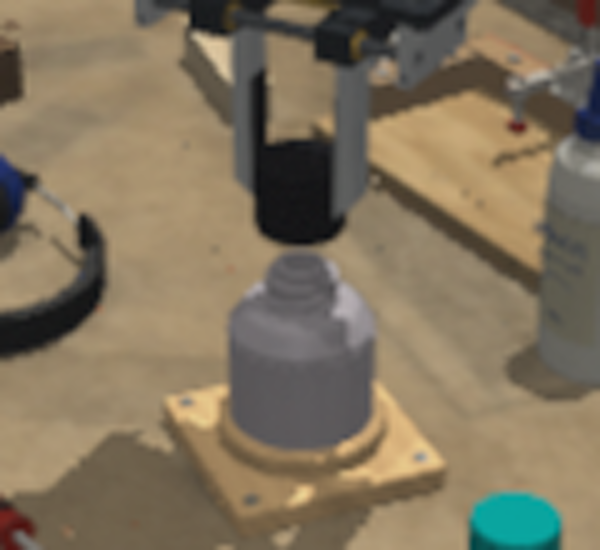

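```bash
cat >> h.py <<'E'
def F(n=3):
    a=[]
    for _ in range(n):
        s=arm.observe(); a.append(np.r_[s["force"],s["torque"]]); arm.dwell(.02)
    return np.mean(a,0), s
E
python3 - <<'E'
from h import *
p=np.array([.528,.0003,.1515])
arm.line_to(p,.08); arm.dwell(.2); f0,s=F(5); st("pre"); print(f0)
for i in range(14):
    p[2]-=.0012
    arm.line_to(p,.03); f,s=F(); f=f-f0
    print("cmd",np.round(p,4),"ee",np.round(s["ee_pos"],4),"F",np.round(f,1),"t%.2f"%s["time_s"])
    if f[2]>8: break
    l=f[:2]; 
    if np.linalg.norm(l)>1.5: p[:2]+=np.clip(l*.00015,-.0007,.0007)
np.save("p.npy",p);np.save("f0.npy",f0)
E
```

```text
pre t11.18 p [5.282e-01 3.000e-04 1.518e-01] yaw 30.0 F [ 0.1  0.1 -0.9] T [-0.04  0.12 -0.02] w 0.0490 ff 30.0 j7 -0.39
[-0.2653907   0.06807434 -0.84506707 -0.05246362  0.11638102  0.0093504 ]
cmd [5.280e-01 3.000e-04 1.503e-01] ee [5.280e-01 4.000e-04 1.503e-01] F [ 0.2 -0.5  0.3  0.   0.  -0. ] t11.47
cmd [5.280e-01 3.000e-04 1.491e-01] ee [5.279e-01 3.000e-04 1.490e-01] F [ 0.4  0.   0.2  0.   0.  -0. ] t11.77
cmd [5.280e-01 3.000e-04 1.479e-01] ee [5.280e-01 3.000e-04 1.478e-01] F [ 0.9 -0.1  0.5  0.   0.   0. ] t12.07
cmd [5.280e-01 3.000e-04 1.467e-01] ee [5.280e-01 3.000e-04 1.466e-01] F [ 0.7  0.1  0.   0.   0.  -0. ] t12.37
cmd [5.280e-01 3.000e-04 1.455e-01] ee [5.280e-01 3.000e-04 1.455e-01] F [ 0.4 -0.1  0.2  0.   0.   0. ] t12.67
cmd [5.280e-01 3.000e-04 1.443e-01] ee [5.280e-01 4.000e-04 1.443e-01] F [ 0.4 -0.3 -0.3  0.  -0.  -0. ] t12.97
cmd [5.280e-01 3.000e-04 1.431e-01] ee [5.282e-01 4.000e-04 1.431e-01] F [ 0.7  0.2 -0.1  0.1 -0.2 -0. ] t13.27
cmd [5.280e-01 3.000e-04 1.419e-01] ee [5.282e-01 4.000e-04 1.418e-01] F [ 1.9  0.7 -0.5  0.2 -0.3 -0. ] t13.57
cmd [5.283e-01 4.000e-04 1.407e-01] ee [5.282e-01 4.000e-04 1.406e-01] F [ 0.8  0.7 -0.5  0.2 -0.2  0. ] t13.87
cmd [5.283e-01 4.000e-04 1.395e-01] ee [5.283e-01 4.000e-04 1.394e-01] F [ 0.9  0.6 -0.4  0.2 -0.2 -0. ] t14.17
cmd [5.283e-01 4.000e-04 1.383e-01] ee [5.283e-01 4.000e-04 1.382e-01] F [ 0.7  0.4 -0.2  0.1 -0.2  0. ] t14.47
cmd [5.283e-01 4.000e-04 1.371e-01] ee [5.283e-01 4.000e-04 1.370e-01] F [ 1.6  0.4 -0.9  0.1 -0.2 -0. ] t14.77
cmd [5.285e-01 5.000e-04 1.359e-01] ee [5.284e-01 4.000e-04 1.358e-01] F [ 1.   0.1 -0.1  0.1 -0.1 -0. ] t15.07
cmd [5.285e-01 5.000e-04 1.347e-01] ee [5.284e-01 4.000e-04 1.346e-01] F [ 0.7 -0.3  0.1  0.  -0.1  0. ] t15.37
```

The cap is already below collar height (TCP under 0.1399) with no resistance, so the lugs seem to be in the gaps. I'll go on down until contact, then feel for the nib with small anticlockwise turns.

```bash
python3 - <<'E'
from h import *
p=np.load("p.npy");f0=np.load("f0.npy"); yaw=30.
for i in range(5):
    p[2]-=.0008; arm.line_to(p,.03); f,s=F(); f-=f0
    print("z",np.round(p,4),np.round(s["ee_pos"],4),"F",np.round(f,2))
    if f[2]>4: break
arm.dwell(.15)
for i in range(2):
    yaw+=4; arm.line_to(p,.05,frame=down(np.radians(yaw))); f,s=F(); f-=f0
    print("ccw",yaw,np.round(s["ee_pos"],4),"F",np.round(f,2)); 
    if abs(f[5])>.4: break
st(); np.save("p.npy",np.r_[p,yaw])
E
```

```text
z [5.285e-01 5.000e-04 1.339e-01] [5.284e-01 5.000e-04 1.339e-01] F [ 0.88  0.47  0.44  0.02  0.01 -0.  ]
z [5.285e-01 5.000e-04 1.331e-01] [5.285e-01 5.000e-04 1.331e-01] F [-0.12 -0.04  0.12  0.05  0.   -0.02]
z [5.285e-01 5.000e-04 1.323e-01] [5.286e-01 4.000e-04 1.324e-01] F [ 0.67 -0.16  0.95  0.01 -0.   -0.04]
z [5.285e-01 5.000e-04 1.315e-01] [5.287e-01 4.000e-04 1.321e-01] F [-1.01  0.93  6.33  0.19  0.34 -0.01]
ccw 34.0 [5.294e-01 3.000e-04 1.323e-01] F [-0.54  0.71  6.8   0.16  0.13  0.04]
ccw 38.0 [0.5296 0.0009 0.1324] F [ 0.71  1.74  7.02  0.39 -0.   -0.3 ]
 t17.33 p [0.5296 0.0009 0.1324] yaw 37.9 F [0.5 1.  7.2] T [ 0.39  0.14 -0.28] w 0.0489 ff 30.0 j7 -0.25
```

Contact came at TCP 0.132, exactly the entry height, and the nib resists anticlockwise turning. Now I'll screw clockwise while sinking.

```bash
python3 - <<'E'
from h import *
*p,yaw=np.load("p.npy");p=np.array(p);f0=np.load("f0.npy")
p[2]=.1323
for i in range(18):
    d=8 if i<13 else 4
    yaw-=d; p[2]-=.004*np.radians(d)
    try: arm.line_to(p,.05,frame=down(np.radians(yaw)))
    except arm.MotionError as e: print("ERR",e); break
    f,s=F(2); f-=f0
    print("%.0f"%yaw,np.round(p,4),np.round(s["ee_pos"],4),"F",np.round(f,2),"j7 %.2f"%s["joint_pos"][6],"t%.1f"%s["time_s"])
    if abs(f[5])>1.0 or abs(f[2])>25: print("stop"); break
    if f[2]>5: p[2]+=.0003
    if f[2]<-5: p[2]-=.0003
    p[:2]+=np.clip(f[:2]*.00005,-.0004,.0004)*(np.linalg.norm(f[:2])>2)
st(); np.save("p.npy",np.r_[p,yaw])
E
```

```text
30 [5.285e-01 5.000e-04 1.317e-01] [0.5291 0.0007 0.132 ] F [ 0.14  0.97  4.37  0.33 -0.07 -0.1 ] j7 -0.36 t17.6
22 [5.285e-01 5.000e-04 1.312e-01] [0.5289 0.0006 0.1315] F [ 0.3   1.59  5.38  0.37 -0.01 -0.08] j7 -0.47 t18.0
14 [5.285e-01 5.000e-04 1.309e-01] [5.286e-01 5.000e-04 1.310e-01] F [ 1.02  0.93  4.13  0.25  0.04 -0.04] j7 -0.58 t18.3
6 [5.285e-01 5.000e-04 1.304e-01] [5.287e-01 5.000e-04 1.304e-01] F [ 0.47  0.65  5.21  0.23 -0.   -0.06] j7 -0.69 t18.6
-2 [5.285e-01 5.000e-04 1.301e-01] [0.5286 0.0007 0.13  ] F [ 0.82  0.82  2.76  0.34 -0.11 -0.03] j7 -0.80 t18.9
-10 [5.285e-01 5.000e-04 1.295e-01] [0.5286 0.0006 0.1295] F [ 1.19  0.65  2.93  0.3  -0.15 -0.01] j7 -0.91 t19.3
-18 [5.285e-01 5.000e-04 1.290e-01] [5.286e-01 5.000e-04 1.290e-01] F [ 1.58  0.49  1.58  0.29 -0.15 -0.03] j7 -1.02 t19.6
-26 [5.285e-01 5.000e-04 1.284e-01] [5.286e-01 5.000e-04 1.284e-01] F [ 1.6   0.92  2.55  0.34 -0.13 -0.01] j7 -1.14 t19.9
-34 [5.285e-01 5.000e-04 1.279e-01] [5.286e-01 5.000e-04 1.279e-01] F [ 0.88  0.93  2.49  0.31 -0.12 -0.02] j7 -1.25 t20.2
-42 [5.285e-01 5.000e-04 1.273e-01]
[... 487 characters left out ...]
e-01] [5.285e-01 3.000e-04 1.254e-01] F [-0.44  0.62  2.14  0.2   0.    0.01] j7 -1.81 t21.8
-74 [5.285e-01 5.000e-04 1.251e-01] [5.286e-01 3.000e-04 1.253e-01] F [-0.04  0.57  4.6   0.18  0.16 -0.02] j7 -1.88 t22.1
-78 [5.285e-01 5.000e-04 1.248e-01] [5.288e-01 3.000e-04 1.253e-01] F [-0.47  0.69  6.76  0.26  0.18 -0.08] j7 -1.94 t22.4
-82 [5.285e-01 5.000e-04 1.248e-01] [5.288e-01 3.000e-04 1.253e-01] F [ 0.02  0.29  6.15  0.24  0.1  -0.06] j7 -2.01 t22.7
-86 [5.285e-01 5.000e-04 1.248e-01] [5.289e-01 3.000e-04 1.253e-01] F [ 0.16  0.61  5.94  0.19  0.05 -0.03] j7 -2.08 t23.0
 t22.98 p [5.289e-01 2.000e-04 1.253e-01] yaw -85.9 F [-0.   0.8  6. ] T [0.18 0.18 0.01] w 0.0492 ff 30.0 j7 -2.08
```

The rim has met the inside of the cap at seat height. I'll tighten through the thread play until torque rises.

```bash
python3 - <<'E'
from h import *
*p,yaw=np.load("p.npy");p=np.array(p);f0=np.load("f0.npy")
p[2]=.1250
for i in range(9):
    yaw-=4
    try: arm.line_to(p,.05,frame=down(np.radians(yaw)))
    except arm.MotionError as e: print("ERR",e); break
    f,s=F(2); f-=f0
    print("%.0f"%yaw,np.round(s["ee_pos"],4),"F",np.round(f,2),"j7 %.2f"%s["joint_pos"][6])
    if abs(f[5])>.8: print("tight"); break
st(); np.save("p.npy",np.r_[p,yaw])
E
```

```text
-90 [5.289e-01 5.000e-04 1.252e-01] F [ 1.11  0.09  5.16  0.36 -0.1  -0.06] j7 -2.14
-94 [0.529  0.0007 0.1252] F [ 2.53  1.25  6.13  0.51 -0.32 -0.08] j7 -2.21
-98 [0.529  0.0007 0.1251] F [ 2.55  1.55  4.94  0.59 -0.51 -0.1 ] j7 -2.28
-102 [0.529  0.0008 0.125 ] F [ 3.63  2.8   4.45  0.7  -0.75 -0.07] j7 -2.35
-106 [0.5288 0.0009 0.125 ] F [ 3.04  2.88  4.65  0.89 -0.77 -0.36] j7 -2.41
-110 [5.287e-01 5.000e-04 1.250e-01] F [ 3.4   1.9   4.02  0.73 -0.79  0.25] j7 -2.48
-114 [5.287e-01 5.000e-04 1.250e-01] F [ 4.53  2.4   3.72  0.76 -0.79  0.4 ] j7 -2.55
-118 [0.5286 0.0006 0.125 ] F [ 4.34  2.84  3.14  0.73 -0.86  0.57] j7 -2.62
-122 [ 5.28e-01 -4.00e-04  1.25e-01] F [ 1.98 -0.52  4.06  0.06 -0.33  0.62] j7 -2.69
 t25.52 p [ 5.28e-01 -5.00e-04  1.25e-01] yaw -121.9 F [ 0.4 -0.5  3.1] T [-0.05 -0.21  0.69] w 0.0494 ff 30.0 j7 -2.69
```

Torque has risen to about 0.6 Nm, so it is tight. Releasing and looking.

```bash
python3 - <<'E'
from h import *
s=arm.observe(); 
arm.gripper_open(); st("open")
p=s["ee_pos"]; arm.line_to([p[0],p[1],.23],.15)
arm.goto([.42,.2,.33],down(np.radians(-90)))
f=arm.grab_frame("scene"); t=arm.grab_frame("top")
save("s3",cv2.resize(f["color"][90:200,180:300],None,fx=5,fy=5,interpolation=cv2.INTER_CUBIC))
for g in(f,t):
    c=cloud(g); k=(np.hypot(c[...,0]-.528,c[...,1])<.03)&(c[...,2]>.144)&(c[...,2]<.2)
    q=c[k]; A=np.c_[q[:,:2]-[.528,0],np.ones(len(q))]; print(k.sum(),q.mean(0),np.median(q[:,2]),np.linalg.lstsq(A,q[:,2],rcond=None)[0])
st()
E
```

```text
open t26.37 p [5.285e-01 5.000e-04 1.250e-01] yaw -122.0 F [-0.4 -0.2  0.2] T [ 0.09  0.05 -0.  ] w 0.0940 ff 0.0 j7 -2.69
170 [ 0.52763241 -0.00478537  0.15076548] 0.15153539716474002 [0.03728544 0.06035173 0.15106799]
370 [5.27749636e-01 3.04652260e-04 1.50856965e-01] 0.15079412365844252 [0.00294131 0.01208915 0.15085402]
 t31.56 p [0.42   0.1999 0.3299] yaw -90.0 F [-0.1  0.5 -0. ] T [ 0.1   0.08 -0.01] w 0.0944 ff 0.0 j7 2.25
```

View pics/s3.png

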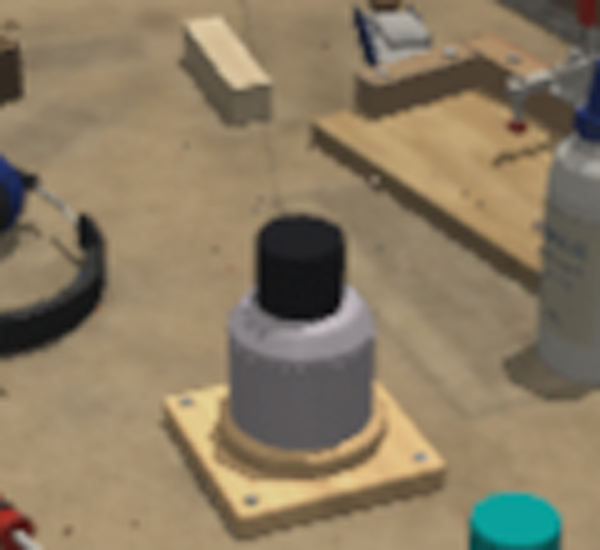

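The picture shows the cap upright on the canister at (300,270). Its top reads 0.151 m against the 0.1515 m expected when fully home, and the gripper is clear.

```bash
python3 -c "
from plant import arm
print(arm.job_done())"
```

```text
the job is handed in; nothing more can be done
None
```

The cap is screwed home on the canister and released, upright with its top at about 0.151 m against 0.1515 m expected; the gripper never went near the glue bottle or the tape, and the job is handed in (no verdict was returned).

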